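# Run a purse shell into the stamping press to the ball detent

### The arm

A 6-joint arm with a two-finger parallel gripper is mounted at the origin on the work surface. World frame = base frame: x ahead of the robot, y to its left, z up, the work surface at z = 0. Lengths are in m, angles in rad, forces in N, time in s.
With the tool pointing down it reaches from about 0.225 to 0.875 m from the base axis. Payload 3.4 kg.
Tool frame: the origin (TCP) lies on the centre line of the jaws, within the pads' length; the fingertips stand 17 mm ahead of it and the grasp point (between the pads) lies 2 mm behind it; z points along the fingers, y is the line along which they close (so a half turn about z gives the same grasp; the last joint's range is limited). The gripper opens to 85 mm and grips with 20 to 120 N. Pads are 22 mm wide; open, the fingers measure 114 mm over their backs; the gripper's body (76 mm by 85 mm) begins 54 mm behind the grasp point. The pads swing forward as they close: fully open they stand 13 mm farther back than shut.
Start: joints at [-1.26, 0.276, 1.505, -0, 1.361, -0.121], TCP at [0.241, -0.522, 0.248] pointing down, gripper open.
Joint ranges: [-2.89, 2.89], [-0.75, 2.08], [0.22, 2.7], [-1.18, 4.32], [0.11, 2.71], [-2.7, 2.7]. Speed limits (rad/s): [2.57, 2.57, 3.14, 3.14, 3.14, 3.14].

### API

Orientations are given as a unit quaternion [w, x, y, z].
In Python, from rig import manip gives the robot as it stands.
- The arm moves only by the tool move_arm, never from a script. Its argument "steps" is one flat list of numbers, 7 for each row, row after row: the turn, a rotation vector about the world's x, y, z normalised to -1 to 1, where 1 is 360 degrees, then the shift along the world's x, y, z normalised to -1 to 1, where 1 is 1 m, then the opening, from -1 (shut) to 1 (fully open). A call has exactly 10 rows; each row is the pose to reach, as a shift and turn from the pose commanded when the call began, turning the shorter way round; what a row does not reach only later rows make up. A row lasts 1/10 s, in which the tool goes at most 50 mm and 8.59 degrees, less where a joint would pass 70% of its speed; a pose out of reach is approached as far as the arm can. A call with a number of a shift or a turn outside -1 to 1 is refused whole. A call with a gripper value outside its range is refused whole. The fingers move at their own pace and stop on an object; "squeeze" is the grip in N (left out, the last holds). Time passes only in rows, so rows that repeat a pose let the fingers close, or fill a call up. It gives the time, the measured TCP pose, the force, the opening and the grip force at its end, in the units of the state.
- manip.get_state(): the state, without advancing time (a new reading comes with each control period).
- manip.get_image(name): name is "scene" or "top" or "wrist"; returns a dict with "pixels" (400x640x3 uint8, blue, green, red), "fx", "fy", "cx", "cy" (pixels), "R" (3x3) and "t" (3): a world point X has camera coordinates R X + t. Camera axes: x right, y down, z forward; pixel columns grow to the right and rows downward; lengths in m; the calibration is good to about 2 mm. A picture is of the moment at which its call begins. There is no depth.
- manip.sign_off(): hands the job in; it is judged then, once.
The state is a dict: "clock": time; "qpos": joint angles; "qd": joint speeds; "effort": joint torques, N m; "position": TCP position; "ee_rot": TCP orientation; "contact_force": force on the tool from outside, world axes, zero at the start; "moment": the same for the moment, N m; "width": finger opening in m; "gripper_force": force on a finger pad.
Only numpy, scipy, OpenCV 4.12 (cv2) and the standard library are available. Lean on these libraries where they do the work, as an engineer would, in place of code of your own. Each camera call takes 0.05 s, during which the arm holds its last target. There are 200 camera calls.

### The job

Load the pink purse shell, inlay up, between the four locating pins of the press's drawn-out slide and let go of it. Then take the slide by its black pull knob and slide it in under the stamping head until you feel the ball detent drop into its notch, and finish still gripping the knob with the slide resting in that notch, shell in place. Do not run on to the back stop, do not touch the hot stamping head, and leave the other things on the bench where they are.

Things in the scene. Friction and masses are not known exactly. Their poses are not given: they have to be found in the camera images.
- pink_shell_center (a point): centre (half-way up, 7 mm above the bench) of the PINK shell: rigid moulded plastic coin-purse half, oval with straight long sides and round ends, 84 long, 56 wide, 14 thick, brass rim line, small ivory oval inlay on top, about 45 g, lying flat on the bench, inlay up. y axis long, z up; y and -y are equivalent.
- nest (a point): centre of the nest, on the aluminium slide's top face, 50 mm above the bench. y along the slide towards its pull knob, x across, z up; moves with the slide. A shell lies here with its long axis along y between 4 brass pins (6 dia, 9 high, tapered tips) at x +-23.7, y +-37.7 mm: 2.5 mm play all round, middle of its long sides free. Slide top: 110 wide, y -138 to +165. The press is fixed; place and yaw vary
- knob_grip (a point): middle of the grip of the slide's pull knob: upright black cylinder 26 mm diameter, 45 tall (15 to 60 above the slide's top face; this point 40 above it, 90 above the bench), 140 along +y from the nest centre; rigidly fixed to the slide; same axes as the nest
- pull_knob: the same pull knob as a body; origin at its foot on the slide's top face, 40 mm below the knob_grip point
- slide (a joint): travel of the slide, m: 0 fully drawn out, grows as it is pushed in (along the nest's -y, a level straight line), back stop at 0.18. Starts at 0 to 0.03. Drag 1 to 2 N. Its one V notch is reached somewhere between 0.115 and 0.165, depending on where the detent block is clamped
- detent_ball (a joint): the spring ball, m: 0.0025 riding on the slide's plain edge, 0 or just below dropped into the V notch. It sits in the dark block with thumb screw clamped at the nest's +x side of the slide; the notch (12 wide, 4 deep) is in the slide's edge at nest y = +30 mm. Pushed in slowly, the slide is drawn on by up to 7 N over the last 6 mm, then needs about 9 N to leave; let go within 4 mm it centres itself
- stamp_head: the hot stamping head: aluminium block 80 (x) by 70 (y) mm, brass die below, underside 99 above the bench; origin on the bench below its centre, axes as the nest. Green overarm and column over and behind it (-y) to 310 high, lever to 450. With the slide in its notch the knob stays about 140 to 180 in front (+y) of the head's centre
- pink_shell: the pink shell as a body; origin at the centre of its underside, 7 mm below pink_shell_center, same axes
- tan_shell_center (a point): centre of the TAN shell, to be left alone: same make as the pink one
- black_shell_center (a point): centre of the BLACK shell, to be left alone: same make as the pink one
- screwdriver: screwdriver with red handle lying on the bench, about 200 mm long along its x, to be left alone
- hammer: hammer with wooden handle lying on the bench, about 260 mm long along its x, to be left alone
- thread_spool: standing blue thread spool, 40 mm diameter, 55 tall, to be left alone; origin at its foot
- glue_bottle: white glue bottle with red cap, 54 mm diameter, 130 tall, to be left alone; origin at its foot
Things that resemble listed ones, but are neither listed nor needed, are in the scene too. Several things look just like the pink_shell: the one meant starts nearest to the robot's base.

How it is judged:
By the outcome, as a careful person would: the job done as asked, in the order asked, and still so for the second after the job is handed in, while the arm keeps its last pose, push and grip.
It also fails if it takes over 56 s, if anything falls off the work surface, if the arm or the gripper's body presses on something with over 40 N, if the wrist force passes 120 N, or if a joint passes its speed limit or range.

## Working session

There is one attempt and no reset: what is moved stays moved. The work goes in short steps, Python scripts to look and compute and a tool call to move; the robot and the scene stay as the last step left them, time stands still between calls to the robot, and variables do not carry over. Pictures are saved under pics/ and viewed, at most 10 in all, crops included, and the job is handed in when it is done.

Besides the shell and the picture viewer there is one more tool, called after "Emit:" in YAML: its name, and indented under it one key for each argument. move_arm: Moves the arm, as the interface text tells. Scaled input: -1 to 1 covers 1 m each way for a shift and 360 degrees each way for a turn. Its arguments: {"type":"object","properties":{"steps":{"type":"array"},"squeeze":{"type":"number"}},"required":["steps"]}

```bash
mkdir -p pics
cat > h.py <<'E'
import numpy as np, cv2
from rig import manip
def grab(n,f):
    d=manip.get_image(n); cv2.imwrite('pics/'+f+'.png',d['pixels'])
    np.savez('pics/'+f+'.npz',**{k:np.array(v) for k,v in d.items()}); return d
def load(f): return dict(np.load('pics/'+f+'.npz'))
def ray(d,u,v,z):
    R,t=np.array(d['R']),np.array(d['t']); c=-R.T@t
    r=R.T@np.array([(u-d['cx'])/d['fx'],(v-d['cy'])/d['fy'],1]); return c+r*(z-c[2])/r[2]
def proj(d,X):
    p=np.array(d['R'])@np.array(X)+np.array(d['t']); return np.array([d['fx']*p[0]/p[2]+d['cx'],d['fy']*p[1]/p[2]+d['cy']])
E
python3 - <<'E'
from h import *
a=grab('top','top1');b=grab('scene','scene1')
for d in(a,b): print(-np.array(d['R']).T@d['t'],d['fx'])
print(manip.get_state())
E
```

```text
[0.356298   0.14270429 1.35473852] 507.9227019268613
[ 1.07258971 -0.14486004  0.77152763] 360.9453402045033
{'clock': 0.1, 'qpos': array([-1.25999450e+00,  2.76541546e-01,  1.50601758e+00, -2.24776790e-07,
        1.36069698e+00, -1.21001146e-01]), 'qd': array([ 0.00012495, -0.00139572, -0.00033832,  0.0004913 , -0.0004841 ,
        0.00026732]), 'effort': array([ 1.74821027e-03, -4.17699480e+01, -2.46405619e+01,  2.37732718e-05,
        5.85202783e-03, -8.63280178e-06]), 'position': array([ 0.24049976, -0.52179729,  0.2475162 ]), 'ee_rot': array([-8.27971741e-04,  9.76783324e-01,  2.14228023e-01, -7.89219319e-05]), 'contact_force': array([ 0.04948903, -0.24364113,  1.44696096]), 'moment': array([ 0.05074314, -0.0359677 ,  0.01560331]), 'gripper_force': 0.0, 'width': 0.08544285953787599}
```

View pics/top1.png

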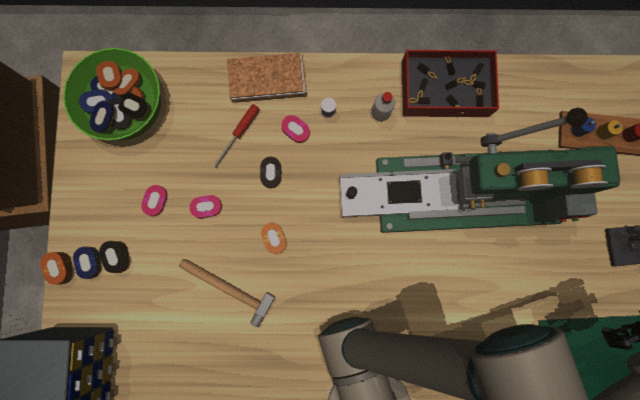

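View pics/scene1.png

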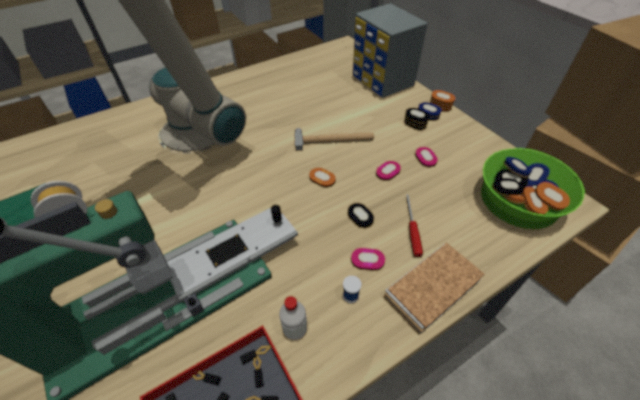

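The top view shows three pink shells at (295,128), (154,200) and (205,206). The press slide has its knob at (352,192), a dark nest plate at about (405,192), the stamping head around (470,185), and the detent block at (447,158).

Run:
```python
from h import *
d=load('top1')
print('base px',proj(d,[0,0,0]))
im=d['pixels'];hsv=cv2.cvtColor(im,cv2.COLOR_BGR2HSV)
m=cv2.inRange(hsv,(160,110,90),(175,255,255))
c,_=cv2.findContours(m,0,2)
for k in c:
    if cv2.contourArea(k)>100:
        P=np.array([ray(d,*p[0],0.012)[:2] for p in cv2.convexHull(k).astype(float)])*1000
        r=cv2.minAreaRect(P.astype(np.float32)); print(cv2.minAreaRect(k)[0],r,'dist',np.hypot(*r[0]))
for n,u,v,z in[('knobtop',351,192,.11),('slide fl',340,178,.05),('slide fr',342,217,.05),('spool',328,107,.05),('hole',405,192,.05),('black',270,172,.01),('orange',274,238,.01)]: print(n,ray(d,u,v,z).round(3))
A=im[90:260,130:330];B=im[130:250,320:520]
cv2.imwrite('pics/c1.png',np.hstack([cv2.resize(A,(400,340),interpolation=2)[:340],cv2.resize(B,(400,240),interpolation=2)[:].copy() if 0 else cv2.copyMakeBorder(cv2.resize(B,(400,240),interpolation=2),0,100,0,0,0)]))
cv2.imwrite('pics/c2.png',cv2.resize(im[140:240,330:490],(800,500),interpolation=2))
```

```text
base px [368.45904541 408.68575426]
(204.86997985839844, 206.08998107910156) ((515.2794799804688, 431.075439453125), (56.62419128417969, 81.17102813720703), 8.498942375183105) dist 671.8176664755454
(153.3000030517578, 200.10000610351562) ((530.9284057617188, 568.1105346679688), (56.15810012817383, 80.44058990478516), 76.29829406738281) dist 777.5825047192135
(295.2400207519531, 128.18002319335938) ((729.8633422851562, 193.336669921875), (80.89144897460938, 55.25436019897461), 52.86778259277344) dist 755.0361357896318
knobtop [0.541 0.05  0.11 ]
slide fl [0.586 0.074 0.05 ]
slide fr [0.484 0.069 0.05 ]
spool [0.778 0.105 0.05 ]
hole [ 0.55  -0.095  0.05 ]
black [0.609 0.26  0.01 ]
orange [0.432 0.246 0.01 ]
```

View pics/c1.png

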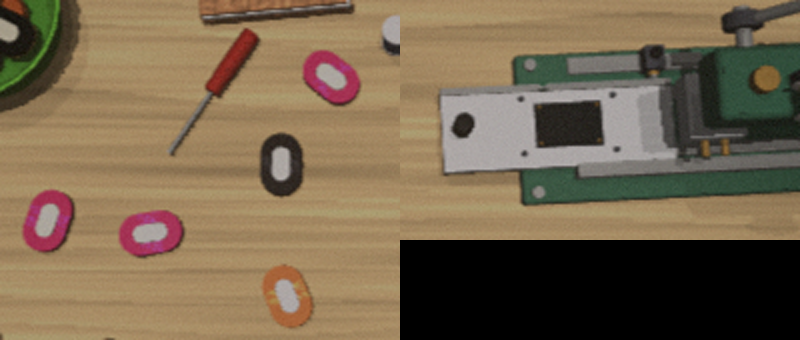

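View pics/c2.png

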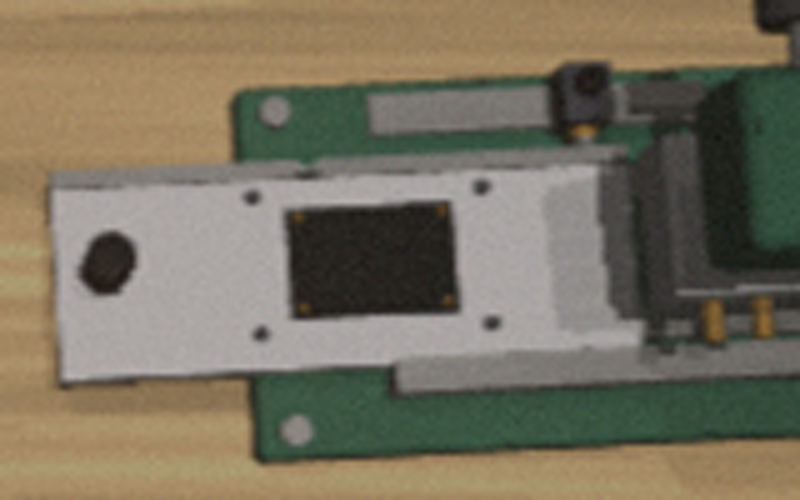

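Three look-alikes: pink at (205,206), 0.672 m from the base, at (295,128), 0.755 m, and at (154,200), 0.778 m. The crop confirms all three are pink with the inlay up. The one at (205,206) is nearest, so it is the target: (0.515, 0.431), short axis at 8.5°. The four brass pins show in the crop at (298,217), (441,210), (448,299) and (306,308). I'll swing round on the near side of the press.

Emit:
move_arm:
  steps: [0,0,0.01,0.009,0.037,0.005,1,0,0,0.02,0.018,0.074,0.01,1,0,0,0.03,0.027,0.111,0.015,1,0,0,0.04,0.036,0.148,0.02,1,0,0,0.05,0.045,0.185,0.025,1,0,0,0.06,0.054,0.222,0.03,1,0,0,0.07,0.063,0.259,0.035,1,0,0,0.08,0.072,0.296,0.04,1,0,0,0.09,0.081,0.333,0.045,1,0,0,0.1,0.09,0.37,0.05,1]

```text
clock: 1.1
position: [0.3305, -0.1506, 0.2983]
ee_rot: [-0.0, 0.862, 0.506, 0.0]
contact_force: [1.1, -0.2, 0.4]
width: 0.0861
gripper_force: 0.0
```

Emit:
move_arm:
  steps: [0,0,0.01,0.007,0.04,-0.005,1,0,0,0.02,0.014,0.08,-0.01,1,0,0,0.03,0.021,0.12,-0.015,1,0,0,0.04,0.028,0.16,-0.02,1,0,0,0.05,0.035,0.2,-0.025,1,0,0,0.06,0.042,0.24,-0.03,1,0,0,0.07,0.049,0.28,-0.035,1,0,0,0.08,0.056,0.32,-0.04,1,0,0,0.09,0.063,0.36,-0.045,1,0,0,0.105,0.07,0.4,-0.05,1]

```text
clock: 2.1
position: [0.4003, 0.2495, 0.2478]
ee_rot: [0.0, 0.651, 0.759, -0.0]
contact_force: [1.5, -0.3, 0.4]
width: 0.0855
gripper_force: 0.0
```

Emit:
move_arm:
  steps: [0,0,0,0.015,0.02,-0.01,1,0,0,0,0.03,0.05,-0.02,1,0,0,0,0.045,0.08,-0.03,1,0,0,0,0.06,0.11,-0.04,1,0,0,0,0.08,0.14,-0.05,1,0,0,0,0.1,0.165,-0.06,1,0,0,0,0.114,0.183,-0.07,1,0,0,0,0.114,0.183,-0.07,1,0,0,0,0.114,0.183,-0.07,1,0,0,0,0.114,0.183,-0.07,1]

```text
clock: 3.1
position: [0.514, 0.4299, 0.1786]
ee_rot: [0.0, 0.653, 0.758, -0.0]
contact_force: [-0.2, -0.3, -0.3]
width: 0.0852
gripper_force: 0.0
```

Run:
```python
from h import *
s=manip.get_state();print(s['clock'],s['position'],s['ee_rot'],s['qpos'].round(3))
d=grab('wrist','w1'); t=grab('top','top2')
m=cv2.inRange(cv2.cvtColor(d['pixels'],cv2.COLOR_BGR2HSV),(155,90,60),(178,255,255))
c,_=cv2.findContours(m,0,2); k=max(c,key=cv2.contourArea)
for z in(.007,.014):
    P=np.array([ray(d,*p[0],z)[:2] for p in cv2.convexHull(k).astype(float)])*1000
    print(cv2.minAreaRect(P.astype(np.float32)))
# pins / plate from top1
T=load('top1')
pins=np.array([ray(T,330+u/5,140+v/5,.059) for u,v in[(298,217),(441,210),(448,299),(306,308)]])
print(pins.round(4),pins.mean(0),np.degrees(np.arctan2(*(pins[0]+pins[3]-pins[1]-pins[2])[1::-1])))
```

```text
3.1 [0.51399963 0.42993631 0.17858499] [ 2.53981677e-05  6.52559946e-01  7.57736986e-01 -4.20870966e-04] [ 0.593  0.459  1.394 -0.     1.29   0.444]
((531.2388305664062, 569.4672241210938), (58.37440872192383, 85.06021118164062), 73.99214172363281)
((530.594970703125, 567.7947387695312), (56.99661636352539, 83.05259704589844), 73.99215698242188)
[[ 0.5712 -0.0541  0.059 ]
 [ 0.5753 -0.1283  0.059 ]
 [ 0.5288 -0.1308  0.059 ]
 [ 0.5237 -0.0575  0.059 ]] [ 0.54976401 -0.09265801  0.059     ] 93.54811159314059
```

View pics/w1.png

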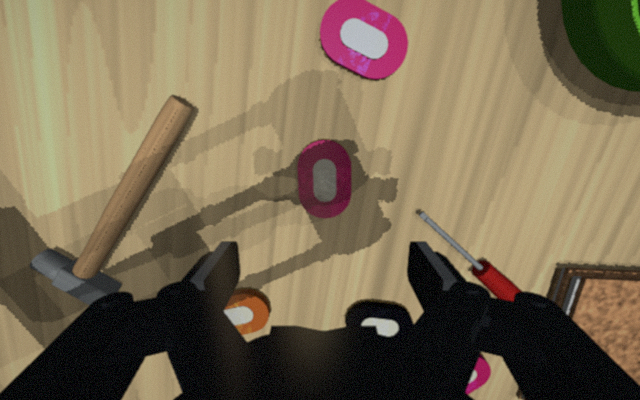

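The wrist view shows the target pink shell at (325,180), in the gripper's shadow, and another pink shell at (364,38). I'll measure the shaded one.

Run:
```python
from h import *
d=load('w1');hsv=cv2.cvtColor(d['pixels'],cv2.COLOR_BGR2HSV)
m=cv2.inRange(hsv,(150,90,30),(179,255,255)); m[:120]=0;m[230:]=0;m[:,:285]=0;m[:,365:]=0
k=cv2.findNonZero(m); print(len(k),cv2.boundingRect(k))
for z in(.007,.012):
    P=np.array([ray(d,*p[0],z)[:2] for p in cv2.convexHull(k).astype(float)])*1000
    print(cv2.minAreaRect(P.astype(np.float32)))
print(proj(d,[.514,.430,.007]))
```

```text
2632 (297, 140, 54, 78)
((514.686767578125, 430.0423278808594), (56.14104461669922, 84.70146179199219), 10.02907943725586)
((514.5059814453125, 431.1983337402344), (55.19455337524414, 83.27351379394531), 10.029098510742188)
[323.12092156 179.94157531]
```

Emit:
move_arm:
  steps: [0,0,0.002,0.0005,0.0005,-0.03,1,0,0,0.003,0.0005,0.0005,-0.06,1,0,0,0.003,0.0005,0.0005,-0.09,1,0,0,0.003,0.0005,0.0005,-0.115,1,0,0,0.003,0.0005,0.0005,-0.135,1,0,0,0.003,0.0005,0.0005,-0.15,1,0,0,0.003,0.0005,0.0005,-0.16,1,0,0,0.003,0.0005,0.0005,-0.163,1,0,0,0.003,0.0005,0.0005,-0.163,1,0,0,0.003,0.0005,0.0005,-0.163,0]
  squeeze: 30

```text
clock: 4.2
position: [0.5158, 0.4317, 0.0164]
ee_rot: [0.0, 0.645, 0.764, 0.001]
contact_force: [-0.0, 0.1, 0.1]
width: 0.0735
gripper_force: 0.0
```

Emit:
move_arm:
  steps: [0,0,0,0,0,0,0,0,0,0,0,0,0,0,0,0,0,0,0,0,0,0,0,0,0,0,0,0,0,0,0,0,0,0,0,0,0,0,0,0,0,0,0,0,0,0,0,0,0,0,0,0,0,0,0,0,0,0,0,0,0,0,0,0,0,0,0,0,0,0]
  squeeze: 30

```text
clock: 5.2
position: [0.5158, 0.4317, 0.0165]
ee_rot: [0.0, 0.645, 0.764, 0.001]
contact_force: [0.3, -0.1, 6.8]
width: 0.0551
gripper_force: 32.9
```

Emit:
move_arm:
  steps: [0,0,0,0,0,0.015,0,0,0,0,0,0,0.05,0,0,0,0,0,0,0.09,0,0,0,0,0.002,-0.02,0.13,0,0,0,-0.003,0.004,-0.05,0.16,0,0,0,-0.006,0.006,-0.09,0.17,0,0,0,-0.009,0.008,-0.13,0.17,0,0,0,-0.012,0.01,-0.17,0.17,0,0,0,-0.015,0.013,-0.21,0.17,0,0,0,-0.017,0.016,-0.25,0.17,0]

```text
clock: 6.2
position: [0.5307, 0.1797, 0.186]
ee_rot: [0.0, 0.685, 0.728, 0.0]
contact_force: [0.7, -0.1, -0.1]
width: 0.0547
gripper_force: 32.2
```

Emit:
move_arm:
  steps: [0,0,0,0.003,-0.04,0,0,0,0,0,0.006,-0.08,0,0,0,0,0,0.009,-0.12,0,0,0,0,0,0.012,-0.16,0,0,0,0,0,0.014,-0.2,0,0,0,0,0,0.016,-0.23,0,0,0,0,0,0.017,-0.255,0,0,0,0,0,0.018,-0.27,0,0,0,0,0,0.018,-0.274,0,0,0,0,0,0.018,-0.274,0,0]

```text
clock: 7.2
position: [0.549, -0.0925, 0.1854]
ee_rot: [-0.0, 0.685, 0.728, 0.0]
contact_force: [-0.0, 0.1, -1.4]
width: 0.0549
gripper_force: 32.2
```

Run:
```python
from h import *
s=manip.get_state();print(s['clock'],s['position'],s['ee_rot'],s['width'],s['contact_force'])
d=grab('wrist','w2');t=grab('top','top3')
print(proj(d,[.5498,-.0927,.05]))
cv2.imwrite('pics/w2b.png',np.hstack([d['pixels'][:, 120:520],cv2.resize(load('scene1')['pixels'][:1],(1,400))]))
```

```text
7.2 [ 0.54898587 -0.09250814  0.18541634] [-2.93540631e-04  6.85438466e-01  7.28130462e-01  2.31019216e-04] 0.05489628558486987 [-0.03412042  0.08641022 -1.35550528]
[323.72939643 189.15295526]
```

View pics/w2.png

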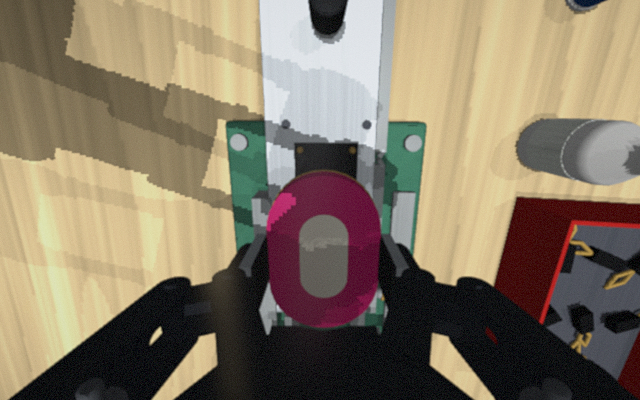

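The wrist view shows the held shell centred at about (323,248). The two knob-side pins are at about (300,149) and (353,149), and the knob top is at (327,12). I'll measure the pins, yaw and in-hand offset from this.

Run:
```python
from h import *
d=load('w2');im=d['pixels'];hsv=cv2.cvtColor(im,cv2.COLOR_BGR2HSV)
def cen(x0,x1,y0,y1):
    m=np.zeros(im.shape[:2],np.uint8);m[y0:y1,x0:x1]=cv2.inRange(hsv[y0:y1,x0:x1],(8,90,60),(30,255,255))
    p=np.argwhere(m);return p.mean(0)[::-1],len(p)
P=[]
for b in[(292,308,140,160),(345,362,140,160)]:
    c,n=cen(*b);P.append(ray(d,*c,.056));print(c,n,P[-1].round(4))
P=np.array(P);v=P[1]-P[0];ax=np.degrees(np.arctan2(v[1],v[0]));print('gap',np.hypot(*v[:2]),'x axis',ax)
# slide edge yaw
g=im[:,:,:].astype(int)
for a in(3.0,3.5,4.0):
    y=np.array([-np.sin(np.radians(a)),np.cos(np.radians(a))]);print(a,'nest',P[:,:2].mean(0)-y*.0377)
T=load('top1'); 
for nm,tt in(('L',[(52,187),(615,163)]),('R',[(62,382),(395,366)])):
    q=[ray(T,330+u/5,140+w/5,.05)[:2] for u,w in tt];e=q[0]-q[1];print(nm,np.degrees(np.arctan2(e[1],e[0]))-90)
k0=ray(d,327,10,.11);print('knobtop',k0)
# shell
m=cv2.inRange(hsv,(150,90,30),(179,255,255));m[:160]=0;m[335:]=0;m[:,:255]=0;m[:,390:]=0
k=cv2.findNonZero(m)
for z in(.176,.181):
    Q=np.array([ray(d,*p[0],z)[:2] for p in cv2.convexHull(k).astype(float)])*1000
    print(cv2.minAreaRect(Q.astype(np.float32)))
# two holes
```

```text
[299.34615385 149.30769231] 26 [ 0.5258 -0.0557  0.056 ]
[352.37931034 149.82758621] 29 [ 0.573  -0.0534  0.056 ]
gap 0.047262262311615656 x axis 2.8990878148515438
3.0 nest [ 0.55134657 -0.09220214]
3.5 nest [ 0.55167504 -0.09218349]
4.0 nest [ 0.55200333 -0.09216197]
L 2.798957443632659
R 3.049223547091941
knobtop [0.54375703 0.03782511 0.11      ]
((549.572509765625, -97.24163818359375), (59.374176025390625, 94.32705688476562), 3.0947437286376953)
((549.4058837890625, -94.49539184570312), (57.16722106933594, 90.82096862792969), 3.094696521759033)
```

Emit:
move_arm:
  steps: [0,0,-0.001,0.0018,0,-0.02,0,0,0,-0.001,0.0018,0,-0.04,0,0,0,-0.001,0.0018,0,-0.06,0,0,0,-0.001,0.0018,0,-0.08,0,0,0,-0.001,0.0018,0,-0.095,0,0,0,-0.001,0.0018,0,-0.1,0,0,0,-0.001,0.0018,0,-0.103,0,0,0,-0.001,0.0018,0,-0.106,0,0,0,-0.001,0.0018,0,-0.108,0,0,0,-0.001,0.0018,0,-0.11,0]

```text
clock: 8.3
position: [0.5514, -0.0928, 0.0758]
ee_rot: [0.001, 0.687, 0.726, 0.0]
contact_force: [0.3, -0.4, 0.1]
width: 0.0557
gripper_force: 32.2
```

Run:
```python
from h import *
s=manip.get_state();print(s['clock'],s['position'],s['contact_force'],s['moment'])
d=grab('wrist','w3')
cv2.imwrite('pics/w3b.png',cv2.resize(d['pixels'][60:340,180:460],(600,600)))
```

```text
8.3 [ 0.5513988  -0.09277843  0.07583911] [ 0.32417669 -0.44550692  0.11286783] [-0.00108513 -0.01909881  0.01276479]
```

View pics/w3b.png

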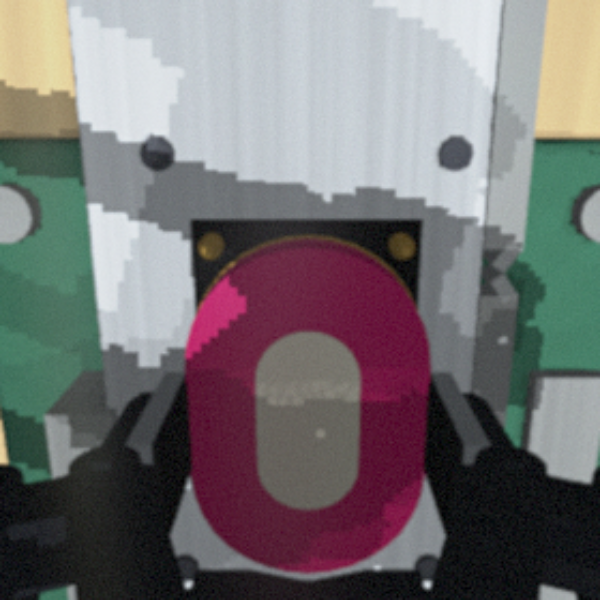

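The crop shows pins at (210,247) and (402,247), with the shell centred between them: edges at 187 and 430, front end at row 237. Checking the lengthwise fit.

Run:
```python
from h import *
d=load('w3')
f=lambda u,v,z:ray(d,180+u*280/600,60+v*280/600,z)
y=np.array([-np.sin(np.radians(3)),np.cos(np.radians(3))]);x=np.array([y[1],-y[0]])
a=f(210,247,.059)[:2];b=f(402,247,.059)[:2];print(a,b,np.hypot(*(a-b)))
n=(a+b)/2-y*.0377;print('nest',n)
for z in(.062,.066,.069):
    e=f(308,237,z)[:2];c=e-y*.042; l,r=f(187,390,z)[:2],f(430,390,z)[:2]
    print(z,'shell-nest along y',(c-n)@y,'x',((l+r)/2-n)@x, np.hypot(*(l-r)))
```

```text
[ 0.52658781 -0.05537822] [ 0.57216676 -0.0528904 ] 0.04564679169687623
nest [ 0.55135035 -0.09178264]
0.062 shell-nest along y -0.0012854068689204376 x 0.0007019736885340251 0.06058502147638281
0.066 shell-nest along y -0.00048800195564520214 x 0.0006793550341842196 0.05883968013465404
0.069 shell-nest along y 0.00011005172931120657 x 0.0006623910434218937 0.057530674128357405
```

Emit:
move_arm:
  steps: [0,0,0,-0.0003,0.0005,-0.001,0,0,0,0,-0.0003,0.0005,-0.002,0,0,0,0,-0.0003,0.0005,-0.003,0,0,0,0,-0.0003,0.0005,-0.004,0,0,0,0,-0.0003,0.0005,-0.005,0,0,0,0,-0.0003,0.0005,-0.006,0,0,0,0,-0.0003,0.0005,-0.007,0,0,0,0,-0.0003,0.0005,-0.0075,0,0,0,0,-0.0003,0.0005,-0.008,0,0,0,0,-0.0003,0.0005,-0.008,0]

```text
clock: 9.35
position: [0.5506, -0.0923, 0.0673]
ee_rot: [0.0, 0.687, 0.726, -0.0]
contact_force: [0.4, -0.6, -0.4]
width: 0.0548
gripper_force: 32.2
```

Emit:
move_arm:
  steps: [0,0,0,0,0,-0.0005,0.35,0,0,0,0,0,-0.0005,0.4,0,0,0,0,0,-0.0005,0.5,0,0,0,0,0,-0.0005,0.7,0,0,0,0,0,-0.0005,0.7,0,0,0,0,0,-0.0005,0.7,0,0,0,0,0,0.005,0.7,0,0,0,0,0,0.02,0.7,0,0,0,0,0,0.05,0.7,0,0,0,0,0,0.09,0.7]

```text
clock: 10.35
position: [0.5493, -0.0919, 0.157]
ee_rot: [-0.002, 0.687, 0.726, -0.001]
contact_force: [0.4, -0.2, -0.1]
width: 0.0726
gripper_force: 0.0
```

Emit:
move_arm:
  steps: [0,0,0,0,0.01,0.02,0.7,0,0,0,0,0.03,0.035,0.7,0,0,0,0,0.06,0.04,0.7,0,0,0,-0.002,0.09,0.04,0.7,0,0,0,-0.004,0.11,0.04,0.7,0,0,0,-0.007,0.13,0.04,0.7,0,0,0,-0.007,0.14,0.04,0.7,0,0,0,-0.007,0.14,0.04,0.7,0,0,0,-0.007,0.14,0.04,0.7,0,0,0,-0.007,0.14,0.04,0.7]

```text
clock: 11.35
position: [0.5439, 0.0469, 0.1973]
ee_rot: [0.0, 0.688, 0.726, -0.0]
contact_force: [-0.5, 0.1, 0.5]
width: 0.0728
gripper_force: 0.0
```

Run:
```python
from h import *
s=manip.get_state();print(s['clock'],s['position'],s['ee_rot'],s['contact_force'],s['width'])
d=grab('wrist','w4');t=grab('top','top4')
print(proj(d,[.5514-.14*.0523,-.092+.14,.11]),proj(d,[.5514,-.092,.064]))
cv2.imwrite('pics/w4b.png',np.hstack([d['pixels'][:,160:480],cv2.resize(t['pixels'][130:250,320:460],(467,400),interpolation=2)]))
```

```text
11.35 [0.5438594  0.04686997 0.19734202] [ 2.45488748e-04  6.87750579e-01  7.25947012e-01 -1.26000734e-04] [-0.5259621   0.11730191  0.46719167] 0.07283891044577315
[323.12627944 203.10948734] [322.90790297 313.99451056]
```

View pics/w4b.png

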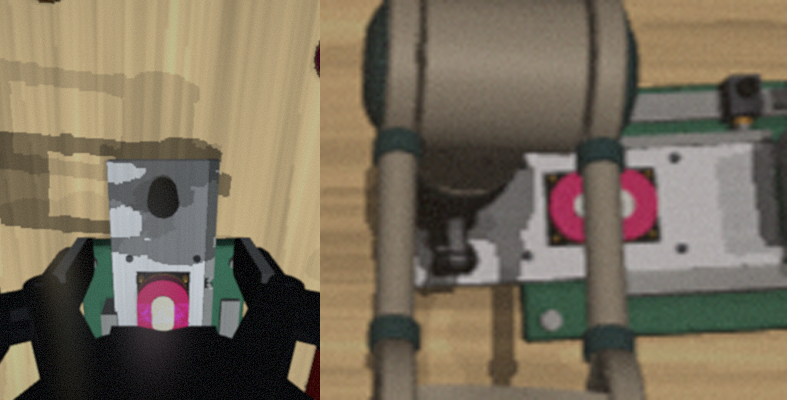

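The right half shows the pink shell lying inside the dark nest with all four pin corners visible, so it is seated. The knob top is at about wrist pixel (322,197), against (323,203) predicted. Descending onto the knob.

Emit:
move_arm:
  steps: [0,0,0,0,0.001,-0.03,0.7,0,0,0,0,0.001,-0.06,0.7,0,0,0,0,0.001,-0.08,0.7,0,0,0,0,0.001,-0.095,0.7,0,0,0,0,0.001,-0.105,0.7,0,0,0,0,0.001,-0.107,0.7,0,0,0,0,0.001,-0.107,0.4,0,0,0,0,0.001,-0.107,0,0,0,0,0,0.001,-0.107,-0.3,0,0,0,0,0.001,-0.107,-0.6]
  squeeze: 40

```text
clock: 12.45
position: [0.5434, 0.0487, 0.0914]
ee_rot: [0.0, 0.687, 0.726, -0.0]
contact_force: [-1.2, -1.2, 5.4]
width: 0.0251
gripper_force: 39.5
```

Emit:
move_arm:
  steps: [0,0,0,0,0,0,-0.8,0,0,0,0,0,0,-0.8,0,0,0,0,0,0,-0.8,0,0,0,0,0,0,-0.8,0,0,0,0,0,0,-0.8,0,0,0,0,0,0,-0.8,0,0,0,0,0,0,-0.8,0,0,0,0,0,0,-0.8,0,0,0,0,0,0,-0.8,0,0,0,0,0,0,-0.8]
  squeeze: 60

```text
clock: 13.45
position: [0.5434, 0.0487, 0.0914]
ee_rot: [0.0, 0.687, 0.726, -0.0]
contact_force: [-1.8, -0.6, 5.3]
width: 0.0247
gripper_force: 58.5
```

Run:
```python
from h import *
T=load('top1');n=np.array([.5510,-.0922]);y=np.array([-np.sin(np.radians(3)),np.cos(np.radians(3))]);x=np.array([y[1],-y[0]])
for nm,u,v,z in[('notch',308,170,.045),('ball',583,135,.045),('block',580,95,.07),('headfront',700,200,.12)]:
    p=ray(T,330+u/5,140+v/5,z)[:2]-n;print(nm,(p@y).round(4),(p@x).round(4))
```

```text
notch 0.0278 0.0491
ball -0.1181 0.061
block -0.1114 0.0774
headfront -0.1525 0.0117
```

Emit:
move_arm:
  steps: [0,0,0,0.0003,-0.005,0,-0.8,0,0,0,0.0008,-0.015,0,-0.8,0,0,0,0.0013,-0.025,0,-0.8,0,0,0,0.0018,-0.035,0,-0.8,0,0,0,0.0024,-0.045,0,-0.8,0,0,0,0.0029,-0.055,0,-0.8,0,0,0,0.0034,-0.065,0,-0.8,0,0,0,0.0039,-0.075,0,-0.8,0,0,0,0.0042,-0.08,0,-0.8,0,0,0,0.0042,-0.08,0,-0.8]

```text
clock: 14.45
position: [0.5477, -0.0314, 0.0914]
ee_rot: [0.0, 0.688, 0.726, 0.0]
contact_force: [-2.2, 0.1, 5.6]
width: 0.0247
gripper_force: 58.6
```

Emit:
move_arm:
  steps: [0,0,0,0.0003,-0.006,0,-0.8,0,0,0,0.0006,-0.012,0,-0.8,0,0,0,0.0009,-0.018,0,-0.8,0,0,0,0.0013,-0.024,0,-0.8,0,0,0,0.0016,-0.03,0,-0.8,0,0,0,0.0019,-0.036,0,-0.8,0,0,0,0.0022,-0.042,0,-0.8,0,0,0,0.0024,-0.046,0,-0.8,0,0,0,0.0024,-0.046,0,-0.8,0,0,0,0.0024,-0.046,0,-0.8]

```text
clock: 15.45
position: [0.5502, -0.0775, 0.0914]
ee_rot: [0.0, 0.687, 0.726, -0.0]
contact_force: [-1.4, 0.1, 5.3]
width: 0.0245
gripper_force: 58.6
```

Emit:
move_arm:
  steps: [0,0,0,0,-0.0005,0,-0.8,0,0,0,0,-0.001,0,-0.8,0,0,0,0.0001,-0.0015,0,-0.8,0,0,0,0.0001,-0.002,0,-0.8,0,0,0,0.0001,-0.0025,0,-0.8,0,0,0,0.0002,-0.003,0,-0.8,0,0,0,0.0002,-0.0035,0,-0.8,0,0,0,0.0002,-0.004,0,-0.8,0,0,0,0.0002,-0.004,0,-0.8,0,0,0,0.0002,-0.004,0,-0.8]

```text
clock: 16.45
position: [0.5504, -0.0806, 0.0914]
ee_rot: [-0.0, 0.687, 0.726, 0.0]
contact_force: [-1.3, 2.1, 7.0]
width: 0.0243
gripper_force: 58.5
```

Emit:
move_arm:
  steps: [0,0,0,0,-0.0005,0,-0.8,0,0,0,0,-0.001,0,-0.8,0,0,0,0.0001,-0.0015,0,-0.8,0,0,0,0.0001,-0.002,0,-0.8,0,0,0,0.0001,-0.0025,0,-0.8,0,0,0,0.0002,-0.003,0,-0.8,0,0,0,0.0002,-0.0035,0,-0.8,0,0,0,0.0002,-0.004,0,-0.8,0,0,0,0.0002,-0.004,0,-0.8,0,0,0,0.0002,-0.004,0,-0.8]

```text
clock: 17.45
position: [0.5506, -0.0846, 0.0914]
ee_rot: [-0.0, 0.687, 0.726, 0.0]
contact_force: [-1.2, 2.0, 6.2]
width: 0.0245
gripper_force: 58.6
```

Emit:
move_arm:
  steps: [0,0,0,0,-0.0005,0,-0.8,0,0,0,0,-0.001,0,-0.8,0,0,0,0.0001,-0.0015,0,-0.8,0,0,0,0.0001,-0.002,0,-0.8,0,0,0,0.0001,-0.0025,0,-0.8,0,0,0,0.0001,-0.003,0,-0.8,0,0,0,0.0001,-0.003,0,-0.8,0,0,0,0.0001,-0.003,0,-0.8,0,0,0,0.0001,-0.003,0,-0.8,0,0,0,0.0001,-0.003,0,-0.8]

```text
clock: 18.45
position: [0.5508, -0.0876, 0.0914]
ee_rot: [0.0, 0.687, 0.726, 0.001]
contact_force: [-0.8, 2.2, 5.6]
width: 0.0244
gripper_force: 58.6
```

Still plain drag of about 2 N after 136 mm of travel.

Emit:
move_arm:
  steps: [0,0,0,0,-0.0005,0,-0.8,0,0,0,0,-0.001,0,-0.8,0,0,0,0.0001,-0.0015,0,-0.8,0,0,0,0.0001,-0.002,0,-0.8,0,0,0,0.0001,-0.0025,0,-0.8,0,0,0,0.0001,-0.003,0,-0.8,0,0,0,0.0001,-0.003,0,-0.8,0,0,0,0.0001,-0.003,0,-0.8,0,0,0,0.0001,-0.003,0,-0.8,0,0,0,0.0001,-0.003,0,-0.8]

```text
clock: 19.45
position: [0.551, -0.0907, 0.0914]
ee_rot: [0.0, 0.687, 0.726, 0.001]
contact_force: [-1.2, 2.5, 5.6]
width: 0.0247
gripper_force: 58.6
```

Emit:
move_arm:
  steps: [0,0,0,0,-0.0005,0,-0.8,0,0,0,0,-0.001,0,-0.8,0,0,0,0.0001,-0.0015,0,-0.8,0,0,0,0.0001,-0.002,0,-0.8,0,0,0,0.0001,-0.0025,0,-0.8,0,0,0,0.0001,-0.003,0,-0.8,0,0,0,0.0001,-0.003,0,-0.8,0,0,0,0.0001,-0.003,0,-0.8,0,0,0,0.0001,-0.003,0,-0.8,0,0,0,0.0001,-0.003,0,-0.8]

```text
clock: 20.45
position: [0.5512, -0.0954, 0.0914]
ee_rot: [0.001, 0.687, 0.726, -0.0]
contact_force: [-2.1, -2.8, 5.2]
width: 0.0244
gripper_force: 58.5
```

The force has reversed: the slide is now pulling the tool inward, so the ball has entered the notch. Continuing in small steps to its centre.

Emit:
move_arm:
  steps: [0,0,0,0,-0.0005,0,-0.8,0,0,0,0,-0.001,0,-0.8,0,0,0,0.0001,-0.0015,0,-0.8,0,0,0,0.0001,-0.0015,0,-0.8,0,0,0,0.0001,-0.0015,0,-0.8,0,0,0,0.0001,-0.0015,0,-0.8,0,0,0,0.0001,-0.0015,0,-0.8,0,0,0,0.0001,-0.0015,0,-0.8,0,0,0,0.0001,-0.0015,0,-0.8,0,0,0,0.0001,-0.0015,0,-0.8]

```text
clock: 21.45
position: [0.5513, -0.0975, 0.0914]
ee_rot: [0.002, 0.687, 0.727, -0.001]
contact_force: [-2.7, -5.3, 4.6]
width: 0.0248
gripper_force: 58.5
```

Emit:
move_arm:
  steps: [0,0,0,0,-0.0005,0,-0.8,0,0,0,0,-0.001,0,-0.8,0,0,0,0.0001,-0.0015,0,-0.8,0,0,0,0.0001,-0.0015,0,-0.8,0,0,0,0.0001,-0.0015,0,-0.8,0,0,0,0.0001,-0.0015,0,-0.8,0,0,0,0.0001,-0.0015,0,-0.8,0,0,0,0.0001,-0.0015,0,-0.8,0,0,0,0.0001,-0.0015,0,-0.8,0,0,0,0.0001,-0.0015,0,-0.8]

```text
clock: 22.45
position: [0.5514, -0.0983, 0.0914]
ee_rot: [0.001, 0.687, 0.726, -0.0]
contact_force: [-1.1, -2.3, 6.0]
width: 0.0246
gripper_force: 58.6
```

Emit:
move_arm:
  steps: [0,0,0,0,-0.0004,0,-0.8,0,0,0,0,-0.0008,0,-0.8,0,0,0,0,-0.0008,0,-0.8,0,0,0,0,-0.0008,0,-0.8,0,0,0,0,-0.0008,0,-0.8,0,0,0,0,-0.0008,0,-0.8,0,0,0,0,-0.0008,0,-0.8,0,0,0,0,-0.0008,0,-0.8,0,0,0,0,-0.0008,0,-0.8,0,0,0,0,-0.0008,0,-0.8]

```text
clock: 23.45
position: [0.5514, -0.0984, 0.0914]
ee_rot: [0.001, 0.687, 0.726, 0.0]
contact_force: [-2.0, 0.1, 6.0]
width: 0.0248
gripper_force: 58.6
```

The force is balanced at 0.1 N and the slide held still while the command advanced 0.8 mm, so it is resting in the notch. One check picture.

Run:
```python
from h import *
d=grab('scene','s5');w=grab('wrist','w5');t=grab('top','top5')
cv2.imwrite('pics/f.png',np.hstack([cv2.resize(d['pixels'][180:340,60:300],(480,320),interpolation=2),cv2.resize(t['pixels'][120:240,330:450],(320,320),interpolation=2)]))
```

```text
(no output)
```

View pics/f.png

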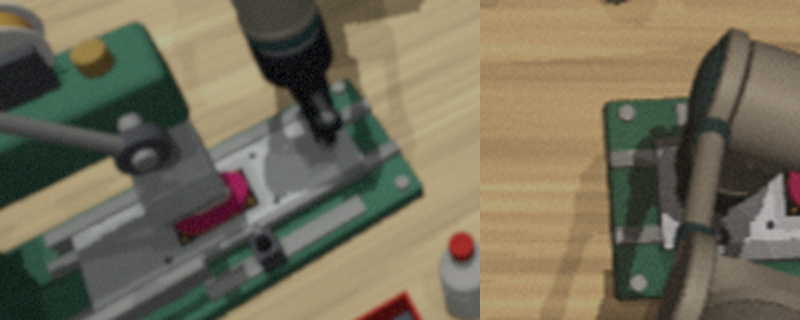

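The left half shows the pink shell at (215,210), still in the nest and under the head's edge. The slide is at the detent block at (265,245), and the gripper holds the knob. Handing in.

```bash
python3 -c "
from rig import manip
s=manip.get_state();print(s['clock'],s['position'],s['contact_force'],s['gripper_force'])
print(manip.sign_off())"
```

```text
23.6 [ 0.55137437 -0.09835682  0.09140442] [-1.65200809 -0.74413304  5.10379617] 58.56229484081268
the job is handed in; nothing more can be done
None
```

The pink shell sits inlay up between the four pins, the slide rests in the detent notch about 147 mm in from where it started, and the gripper still holds the knob; handed in at 23.6 s.

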